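# Clear the V-block and hold the lens barrel pressed into it

## Task

Lift the wooden keeper out of the V-block and hang it on the peg of the stand by the hole in its tab, letting it go there. Then take the lens barrel from its wooden rest, seat it in the V-block, centred lengthways and lying on both slanted sides, and finish while still holding it pressed down firmly (some ten newtons is plenty; do not ram it), so that it can be strapped; do not let go of it. Leave the syringe, the torch and the red knob casting where they are.

Things in the scene. Friction and masses are not known exactly. Their poses are not given: they have to be found in the camera images.
- keeper_tab (a point): Where to grip the keeper: on the middle plane of its upright tab, 15 mm below the tab's top edge, 39 mm above the hole's centre. The tab is 10 mm thick (own x), 36 mm wide (own y) and stands 66 mm above the bar. Own x is the tab's normal and the hole's axis, z is up.
- keeper_hole (a point): Centre of the round hole through the keeper's tab: 21 mm diameter, axis along own x, 11 to 12 mm above the bar's upper edge, 48 mm above the bar's lowest edge, 39 mm below point keeper_tab. Own z is up.
- keeper: The keeper: loose pale wooden bar, 26 x 26 mm in section and 110 mm long (own y), lying on one edge in the vee of the V-block, with an upright tab in the middle that has a hanging hole; 95 to 160 g. Origin at the middle of the bar's lowest edge.
- stand: Fixed stand: wooden foot 90 x 80 x 16 mm, origin under its middle. A steel post 10 mm thick rises 20 mm behind the origin (own +x) to z = 0.15; from its top a round steel peg, 8 mm thick and 65 mm long, points to own -x (at yaw 0 towards the robot), rising 7 degrees towards its free tip. Nothing rises above the peg.
- peg_tip (a point): Free rounded end of the peg's middle line, 45 mm in front (own -x) of the stand's origin, 154 mm above the bench. Axes of the stand.
- peg_mid (a point): Middle of the peg's length on its middle line, 12.5 mm in front (own -x) of the stand's origin, 150 mm above the bench, 32 mm from the post. Axes of the stand.
- barrel_mid (a point): Centre of the lens barrel, on its axis. It starts lying level, axis along own y and 38 mm above the bench, on a fixed wooden rest that carries it at two notches 40 mm either side of the middle (each 14 mm long, 42 mm across); between them the rest is 24 mm wide and 8 mm high, so fingers pass down either side of the barrel's middle.
- barrel: The lens barrel, loose: plain aluminium cylinder, 36 mm in diameter, 110 mm long (own y), dark rings near both ends, a small glass lens in one end, 180 to 290 g. Origin at its centre.
- vblock_seat (a point): Where the barrel's centre lies when seated in the V-block, 43.5 mm above the bench. Own y runs along the vee, z is up. The yokes leave 50 mm of free gap in the middle (own y): fingers that hold the barrel at its middle go down there, over the 10 mm base plate.
- vblock: Fixed steel V-block: base plate 84 x 112 x 10 mm (own x, y, z) with two yokes, each 28 mm long (own y), 62 mm across and 42 mm high, with an upward 90 degree vee along own y whose bottom line is 18 mm above the bench. Origin under its middle, at bench level.
- vface_far: The yokes' halves on the vee's own +x side (away from the robot), with their slanted faces, ground smooth (friction about 0.2); fixed. Origin under the middle of the V-block, at bench level.
- vface_near: The yokes' halves on the vee's own -x side (towards the robot), with their slanted faces, ground smooth (friction about 0.2); fixed. Origin under the middle of the V-block, at bench level.
- syringe: Loose bystander: syringe 36 x 128 x 24 mm lying on the front of the bench; origin under its middle.
- torch: Loose bystander: black pocket torch 33 x 127 x 33 mm lying on the front of the bench; origin under its middle.
- cast_part: Loose bystander: red cast knob, 55 x 55 x 44 mm, standing on the front of the bench; origin under its middle.

How it is judged (in metres and radians):
On the way:
1. the keeper hangs on the peg by its hole, let go (contact force between keeper and stand above 0.3 N and x of keeper_hole in the frame of stand between -0.043 and 0.02 m and y of keeper_hole in the frame of stand between -0.015 and 0.015 m and z of keeper_hole in the frame of stand between 0.125 and 0.165 m and angle between keeper_hole's own z axis and vertical below 0.5 rad and linear speed of keeper below 0.06 m/s and contact force between each of the fingers, the arm and keeper below 0.1 N), for 0.3 s.
At the end, for the whole second after the job is handed in: Keeper hangs on the peg through its hole, upright within 0.5 rad, at rest, untouched; barrel in the vee (within 2.5 mm across, 12 mm along, 2 mm in height, 0.05 rad), fingers pressing it with over 2 N and the barrel pressing with over 3.5 N on each slanted side (all of step 1 and x of barrel_mid in the frame of vblock_seat between -0.0025 and 0.0025 m and y of barrel_mid in the frame of vblock_seat between -0.012 and 0.012 m and z of barrel_mid in the frame of vblock_seat between -0.003 and 0.002 m and angle between the y axis of barrel_mid and the y axis of vblock_seat, either way round below 0.05 rad and contact force between barrel and vface_near above 3.5 N and contact force between barrel and vface_far above 3.5 N and contact force between the fingers and barrel above 2 N and linear speed of barrel below 0.03 m/s); the arm keeps its last pose, push and grip.
It fails at once if the barrel is rammed into the V-block (more than 70 N on one side) (contact force between barrel and vface_near above 70 N or contact force between barrel and vface_far above 70 N).
It fails at once if a bystander (syringe, torch, knob casting) is moved more than 30 mm (distance of any of syringe, torch, cast_part from where it was at the start of the episode above 0.03 m).
It also fails if it takes over 67 s, if anything falls off the work surface, if the arm or the gripper's body presses on something with over 40 N, if the wrist force passes 120 N, or if a joint passes its speed limit or range.

## Robot

A 6-joint arm with a two-finger parallel gripper is mounted at the origin on a cart in front of the work surface, level with it; the furniture and walls round the work are solid. World frame = base frame: x ahead of the robot, y to its left, z up, the work surface at z = 0. Lengths are in mm, angles in rad, forces in N, time in s.
With the tool pointing down it reaches from about 350 to 975 mm from the base axis. Payload 7.1 kg.
Tool frame: the origin (TCP) lies on the mounting face of the last link; the fingertips stand 182 mm ahead of it and the grasp point (between the pads) lies 163 mm ahead of it (ctrl.finger_overhang is the distance from the TCP to the fingertips, in mm); z points along the fingers, y is the direction in which the jaws open and shut (so a half turn about z gives the same grasp; the last joint's range is limited). The gripper opens to 88 mm and grips with 3 to 60 N. Pads are 20 mm wide; open, the fingers measure 115 mm over their backs; the gripper's body (75 mm by 178 mm) begins 61 mm behind the grasp point.
Start: joints at [1.121, 0.423, 1.63, -0, 1.089, -0.019], TCP at [260.967, 567.893, 404.675] pointing down, gripper open.
Joint ranges: [-3, 3], [-0.9, 2.11], [0.09, 2.58], [-1.31, 4.45], [0.11, 2.69], [-2.54, 2.54]. Speed limits (rad/s): [2.39, 2.39, 3.01, 3.14, 3.14, 3.14].

## Interface

Orientations are given as a rotation vector (axis times angle).
In Python, from workcell import ctrl, viewer, recognise gives the robot as it stands.
- The arm moves only by the shell command python3 -m handwheel 'ROWS'. ROWS is JSON, a list of rows, each an object of numbers: "gripper": the closure, from 0 (fully open) to 1 (shut); "tx", "ty", "tz": the shift along the tool's x, y, z in m; "rx", "ry", "rz": the turn, a rotation vector about the tool's x, y, z in degrees. In form: [{"gripper": .., "tx": .., "ty": .., "tz": .., "rx": .., "ry": .., "rz": ..}, ...]. A call has 1 to 8 rows; each row shifts and turns the commanded pose from where the row before left it, along the tool's axes as they then stand; what a row does not reach is not made up. A row lasts 1/8 s, in which the tool goes at most 62.5 mm and 10.7 degrees, less where a joint would pass 70% of its speed; a pose out of reach is approached as far as the arm can. A call with a gripper value outside its range is refused whole. The fingers move at their own pace and stop on an object; the grip force is fixed at half the most. Time passes only in rows, so rows that do not move let the fingers close. It gives the time, the measured TCP pose, the force and the opening at its end, in the units of the state.
- ctrl.get_obs(): the state, without advancing time (a new reading comes with each control period).
- viewer.get_image(name): name is "side" or "top" or "wrist"; returns a dict with "image" (420x560x3 uint8, red, green, blue), "range_z" (420x560 float32, mm along the optical axis (not along the pixel's ray), 0 where there is no reading), "vfov" (degrees; the focal length in pixels is half the picture's height over the tangent of half this angle, whatever the lens; pixels are square), "cx", "cy" (the principal point, pixels), "extrinsics" (4x4, takes a point from world to camera coordinates); the wrist camera has in their place "T_tool_cam" (4x4, takes a point from camera to tool coordinates, whose origin is the TCP and whose axes are the flange's). Camera axes: x right, y up, looking along -z (the intrinsics and any distortion apply to the point x, -y, -z); pixel columns grow to the right and rows downward; lengths in mm; the calibration is good to about 2 mm. A picture is of the moment at which its call begins: read the wrist's pose just before it.
- ctrl.close_job(): hands the job in, once; it reports no verdict.
Trained networks look in a picture, given as the dict that the camera call returned (one of the last four; its "shot" number tells which), for a name from the list of things; names that differ only in an ending like _2 or _b are one class to them, and where a whole thing is asked for, a point or a joint stands for the part that bears it (a point fixed in the world has none). Each returns a list of dicts, best first, with "p" (0 to 1); they miss things now and then, are a little off and sometimes report something else, mostly with a low value. They report only what shows in the picture. A call takes as long as a camera call.
- recognise(picture, name): "xy" ([column, row] as shares, 0 to 1, of the picture: columns of its width, rows of its height, amid what is visible of it).
The state is a dict: "t": time; "qpos": joint angles; "qvel": joint speeds; "joint_torque": joint torques, N m; "ee_pos": TCP position; "orientation": TCP orientation; "ft_force": force on the tool from outside, world axes, zero at the start; "moment": the same for the moment, N m; "width": finger opening in mm.
Only numpy, scipy, OpenCV 4.12 (cv2) and the standard library are available. Lean on these libraries where they do the work, as an engineer would, in place of code of your own. Each camera call takes 0.05 s, during which the arm holds its last target.

## Working session

There is one attempt and no reset: what is moved stays moved. The work goes in short steps, Python scripts to look and compute and a shell command to move; the robot and the scene stay as the last step left them, time stands still between calls to the robot, and variables do not carry over. Pictures are saved under pics/ and viewed, and the job is handed in when it is done.

```bash
ls; mkdir -p pics
cat > h.py <<'E'
import numpy as np, cv2
from workcell import ctrl, viewer, recognise
from scipy.spatial.transform import Rotation as R
def Ttool():
    o=ctrl.get_obs(); T=np.eye(4); T[:3,:3]=R.from_rotvec(o['orientation']).as_matrix(); T[:3,3]=o['ee_pos']; return T
def shot(n,fn=None):
    Tt=Ttool(); d=viewer.get_image(n)
    d['T']=Tt@d['T_tool_cam'] if n=='wrist' else np.linalg.inv(d['extrinsics'])
    h,w=d['image'].shape[:2]; f=h/2/np.tan(np.radians(d['vfov'])/2)
    d['f']=f
    if fn: cv2.imwrite('pics/'+fn,d['image'][:,:,::-1])
    return d
def px(d,u,v,z=None):
    # world point at pixel using depth
    if z is None:
        p=d['range_z'][int(round(v))-1:int(round(v))+2,int(round(u))-1:int(round(u))+2]; p=p[p>0]; z=np.median(p) if len(p) else 0
    c=np.array([(u-d['cx'])/d['f']*z,-(v-d['cy'])/d['f']*z,-z,1]); return (d['T']@c)[:3]
def cloud(d):
    z=d['range_z'].astype(float); h,w=z.shape; v,u=np.mgrid[:h,:w]
    c=np.stack([(u-d['cx'])/d['f']*z,-(v-d['cy'])/d['f']*z,-z,np.ones_like(z)],-1)
    P=(c@d['T'].T)[...,:3]; P[z<=0]=np.nan; return P
def proj(d,p):
    c=np.linalg.inv(d['T'])@np.append(p,1); return d['cx']+d['f']*c[0]/-c[2], d['cy']-d['f']*c[1]/-c[2]
E
python3 - <<'E'
from h import *
np.set_printoptions(precision=1,suppress=True)
for n in ['side','top','wrist']:
    d=shot(n,n+'0.png'); print(n,{k:v for k,v in d.items() if k not in('image','range_z','T')}); print(d['T'])
    for nm in ['keeper_tab','keeper_hole','keeper','stand','peg_tip','peg_mid','barrel','vblock','syringe','torch','cast_part']:
        r=recognise(d,nm)
        for x in r[:2]:
            u,v=x['xy'][0]*560,x['xy'][1]*420
            print(nm,round(x['p'],2),round(u),round(v),px(d,u,v))
print(ctrl.get_obs())
E
```

```text
pics
side {'vfov': 53.473998775251374, 'cx': 272.25732941208554, 'cy': 206.96171194058002, 'extrinsics': array([[    1. ,    -0. ,     0. ,  -471. ],
       [   -0. ,     0.7,     0.7,    22.2],
       [   -0. ,    -0.7,     0.7, -1103.6],
       [    0. ,     0. ,     0. ,     1. ]]), 'shot': 1, 'f': np.float64(416.8676756602538)}
[[   1.    -0.    -0.   455.7]
 [  -0.     0.7   -0.7 -817.3]
 [   0.     0.7    0.7  751.3]
 [   0.     0.     0.     1. ]]
keeper_tab 0.98 275 256 [ 476.1 -236.1   57.3]
keeper_hole 0.94 275 260 [ 475.  -243.6   53.2]
keeper 0.87 275 255 [ 475.  -237.1   59.3]
stand 0.7 291 195 [521.3   7.5  16.6]
peg_tip 0.81 296 196 [534.    3.6  17. ]
peg_tip 0.45 242 200 [392.9 -30.1  31.8]
peg_mid 0.89 292 197 [522.   -0.3  17.1]
barrel 0.92 309 317 [ 540.2 -384.1   54.8]
syringe 0.62 238 154 [370.3 177.5  22.5]
syringe 0.36 306 321 [ 532.7 -392.7   55.7]
cast_part 0.95 232 325 [ 390.8 -379.    13.7]
top {'vfov': 56.227311069544534, 'cx': 277.25906245600606, 'cy': 207.177675198776, 'extrinsics': array([[  -0. ,   -1. ,   -0. , -101.4],
       [   1. ,   -0. ,    0.1
[... 867 characters left out ...]
6558928797, 'cy': 197.639523116778, 'T_tool_cam': array([[ 0. ,  1. ,  0.3, 76.4],
       [ 1. , -0. ,  0. ,  0.6],
       [ 0. ,  0.3, -1. , 21.2],
       [ 0. ,  0. ,  0. ,  1. ]]), 'shot': 3, 'f': np.float64(333.4596223255196)}
[[  0.4  -0.9  -0.3 191.8]
 [  0.9   0.4   0.1 600.4]
 [ -0.   -0.3   1.  383.5]
 [  0.    0.    0.    1. ]]
{'t': 1.8, 'qpos': array([ 1.1,  0.4,  1.6, -0. ,  1.1, -0. ]), 'qvel': array([-0.,  0., -0., -0.,  0.,  0.]), 'joint_torque': array([ -0. , -54.5, -27.4,   0.1,   0. ,  -0. ]), 'ee_pos': array([261. , 567.9, 404.7]), 'orientation': array([ 0.7,  3.1, -0. ]), 'ft_force': array([ 0.2, -0.3, -0.3]), 'moment': array([-0.,  0.,  0.]), 'width': 88.09897095376733}
```

View pics/side0.png

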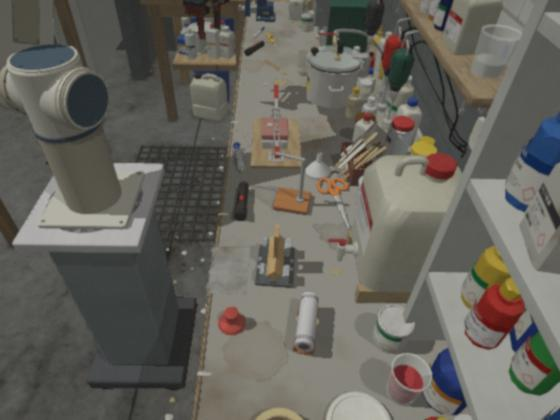

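View pics/top0.png

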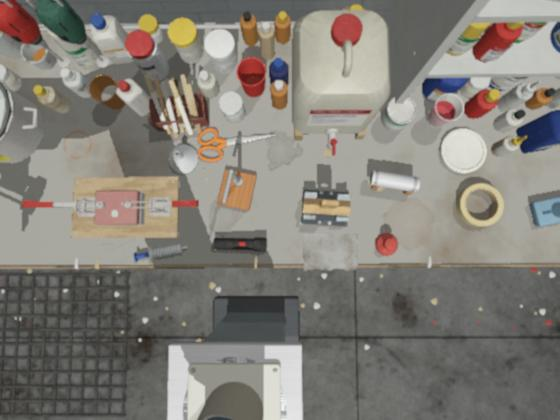

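Side view: keeper and V-block near (275,260), stand foot (292,200) with its peg up and left to ~(280,157), barrel (307,320), knob (231,320). In the top view: V-block (326,207), barrel (394,182), stand foot (238,190), with the peg running from ~(238,135) to (238,180). Next, clouds and crops.

Run:
```python
from h import *
np.set_printoptions(precision=1,suppress=True)
import pickle
ims=[]
for n,box in [('side',(220,130,340,360)),('top',(200,120,430,240))]:
    d=shot(n); P=cloud(d); pickle.dump({k:d[k] for k in ['image','range_z','T','f','cx','cy']},open(n+'.pkl','wb'))
    x0,y0,x1,y1=box; k=2.5 if n=='side' else 3.4
    cv2.imwrite(f'pics/{n}_c.png',cv2.resize(d['image'][y0:y1,x0:x1,::-1],None,fx=k,fy=k,interpolation=cv2.INTER_CUBIC))
    print(n,'bench z',np.nanmedian(P[260:300,320:340,2] if n=='side' else P[220:240,370:380,2]))
    # stand: points z>100 in region
    m=(P[...,0]>440)&(P[...,0]<640)&(P[...,1]>-120)&(P[...,1]<100)&(P[...,2]>60)&(P[...,2]<200)
    print('stand high n',m.sum())
    for z0 in range(60,200,20):
        mm=m&(P[...,2]>z0)&(P[...,2]<=z0+20)
        if mm.sum(): print(z0,mm.sum(),np.median(P[mm],0),P[mm].min(0),P[mm].max(0))
    for nm,c,zr in [('keeper',(470,-220),(60,130)),('barrel',(535,-382),(35,70)),('vb',(470,-220),(5,45)),('foot',(522,-2),(10,25))]:
        m=(abs(P[...,0]-c[0])<75)&(abs(P[...,1]-c[1])<75)&(P[...,2]>zr[0])&(P[...,2]<zr[1])
        Q=P[m]
        if len(Q)>5:
            r=cv2.minAreaRect(Q[:,:2].astype(np.float32)); print(nm,len(Q),r,Q.min(0),Q.max(0))
```

```text
side bench z -0.3129534051577707
stand high n 232
60 25 [542.7 -11.   70. ] [539.3 -13.6  60.7] [548.   -8.2  79.1]
80 50 [488.5  71.1  93.9] [476.4 -13.6  80.2] [548.2  98.7  99.2]
100 26 [542.8 -12.  110.6] [539.2 -13.7 100.5] [547.6  -8.3 119.4]
120 25 [543.3 -11.  130.5] [538.2 -14.2 121.7] [547.7  -6.6 138.7]
140 106 [513.2  -3.3 151.7] [477.  -14.  140.4] [547.4   6.2 158.7]
keeper 159 ((477.9247131347656, -219.34146118164062), (38.26762008666992, 9.931159973144531), 85.82150268554688) [ 472.2 -238.3   60.5] [ 484.1 -199.9  122.2]
barrel 999 ((537.1607055664062, -380.6831970214844), (111.48629760742188, 35.954959869384766), 80.68726348876953) [ 511.8 -437.7   35.1] [ 562.2 -325.6   57.8]
vb 1450 ((458.9683532714844, -221.3987274169922), (127.50885772705078, 119.10749816894531), 0.5526984930038452) [ 395.2 -281.4    5. ] [ 522.2 -161.7   45. ]
foot 701 ((534.0903930664062, 11.0462646484375), (116.97840881347656, 103.5567626953125), 77.3311767578125) [472.7 -51.4  10.3] [596.7  56.9  24.1]
top bench z -0.4958901538589089
stand high n 252
60 5 [536.2 -12.2  73.2] [534.8 -13.8  61.
[... 205 characters left out ...]
9.6 -10.4 137.5]
140 135 [509.3  -2.8 152.4] [473.3 -13.3 142.3] [543.3   8.3 159.2]
keeper 128 ((474.1398620605469, -219.22665405273438), (35.72768783569336, 10.33559799194336), 85.52766418457031) [ 468.  -236.7   60.6] [ 480.7 -201.1  122.2]
barrel 728 ((533.1447143554688, -380.5669860839844), (111.03370666503906, 34.669795989990234), 80.49198150634766) [ 508.4 -436.9   35.2] [ 557.  -323.8   58.3]
vb 1271 ((458.081787109375, -228.94775390625), (130.90447998046875, 124.6365737915039), 89.72010803222656) [ 395.5 -294.2    5. ] [ 520.6 -163.5   44.9]
foot 1014 ((534.5421142578125, 15.122875213623047), (125.1900405883789, 109.37411499023438), 77.921875) [469.3 -52.3  10. ] [596.3  66.5  23.6]
```

```bash
ls pics
```

```text
side0.png
side_c.png
top0.png
top_c.png
wrist0.png
```

View pics/side_c.png

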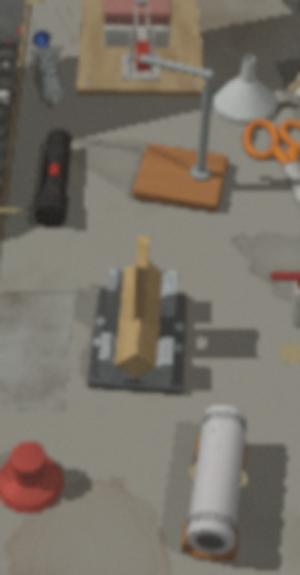

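View pics/top_c.png

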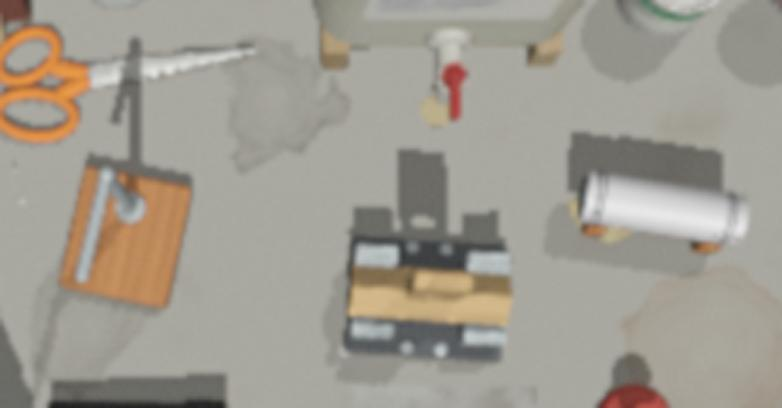

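```bash
cat >> h.py <<'E'
def plan(xyz,yaw):
    """tool-down target: TCP xyz, tool-y yaw deg. prints rz then shift in rotated tool axes"""
    T=Ttool(); y=T[:3,1]; cur=np.degrees(np.arctan2(y[1],y[0])); tilt=np.degrees(np.arccos(-T[2,2]))
    dyaw=(yaw-cur+180)%360-180
    a=np.radians(yaw); ty=np.array([np.cos(a),np.sin(a),0]); tx=np.array([-np.sin(a),np.cos(a),0])
    d=np.array(xyz)-T[:3,3]
    print('cur yaw %.2f tilt %.2f pos'%(cur,tilt),T[:3,3].round(1),'| rz total %.2f | then tx %.1f ty %.1f tz %.1f mm'%(-dyaw,d@tx,d@ty,-d[2]), '| now-axes tx %.1f ty %.1f'%(d@T[:3,0],d@y))
E
python3 - <<'E'
from h import *
import pickle
d=pickle.load(open('top.pkl','rb')); P=cloud(d).reshape(-1,3)
P=np.vstack([P,cloud(pickle.load(open('side.pkl','rb'))).reshape(-1,3)])
P=P[~np.isnan(P).any(1)]
print('cols y',list(range(-500,600,50)))
for x in range(200,800,50):
    r=[]
    for y in range(-500,600,50):
        m=(P[:,0]>=x)&(P[:,0]<x+50)&(P[:,1]>=y)&(P[:,1]<y+50)
        r.append(int(P[m,2].max()) if m.any() else -999)
    print(x,r)
plan([510,-5,400],-14.5)
E
```

```text
cols y [-500, -450, -400, -350, -300, -250, -200, -150, -100, -50, 0, 50, 100, 150, 200, 250, 300, 350, 400, 450, 500, 550]
200 [-785, -789, -791, -792, -786, -789, -790, -792, -789, -789, -790, -789, -789, -787, -788, -787, -790, -789, -791, 347, 343, -780]
250 [-788, -790, -789, -792, -789, -789, -788, -791, -791, -790, -793, -791, -790, -791, -791, -790, -792, -792, -788, 346, 341, 328]
300 [3, 3, 2, 3, 7, 8, 8, 3, 3, 3, 2, 3, 4, 27, 18, 4, 3, 3, 3, 3, 4, 318]
350 [4, 4, 47, 13, 8, 8, 10, 4, 36, 34, 31, 25, 27, 26, 26, 5, 4, 4, 3, 4, 4, 4]
400 [4, 5, 42, 11, 43, 42, 43, 3, 30, 28, 27, 5, 16, 16, 69, 69, 68, 17, 8, 4, 5, 5]
450 [4, 4, 5, 4, 56, 122, 117, 4, 6, 156, 159, 100, 95, 79, 106, 106, 105, 82, 96, 100, 5, 3]
500 [3, 57, 58, 58, 43, 43, 43, 3, 6, 156, 154, 3, 18, 18, 67, 67, 68, 16, 9, 5, 6, 5]
550 [6, 42, 54, 56, 4, 110, 4, 5, 14, 23, 18, 16, 66, 22, 15, 16, 14, 14, 10, 4, 155, 180]
600 [4, 4, 5, 238, 252, 249, 250, 46, 8, 10, 13, 18, 67, 22, 3, 3, 4, 4, 5, 156, 156, 217]
650 [82, 71, 69, 272, 283, 322, 283, 264, 9, 74, 73, 63, 90, 76, 54, 3, 5, 4, 94, 156, 223, 217]
700 [516, 629, 629, 273, 315, 324, 283, 266, 101, 89, 74, 114, 146, 136, 131, 103, 80, 4, 106, 154, 156, 160]
750 [519, 580, 582, 274, 316, 316, 284, 265, 115, 92, 64, 93, 111, 142, 128, 269, 274, 275, 274, 3, 165, 163]
cur yaw 65.32 tilt 0.00 pos [260.9 567.9 404.7] | rz total 79.82 | then tx -492.3 ty 384.6 tz 4.7 mm | now-axes tx -465.5 ty -416.6
```

```bash
python3 -m handwheel '[{"gripper":0,"rz":10},{"rz":10},{"rz":10},{"rz":10},{"rz":10},{"rz":10},{"rz":10},{"rz":9.8}]'; python3 -m handwheel '[{"tx":-0.044,"ty":0.034},{"tx":-0.044,"ty":0.034},{"tx":-0.044,"ty":0.034},{"tx":-0.044,"ty":0.034},{"tx":-0.044,"ty":0.034},{"tx":-0.044,"ty":0.034},{"tx":-0.044,"ty":0.034},{"tx":-0.044,"ty":0.034}]'
python3 - <<'E'
from h import *
plan([510,-5,400],-14.5)
E
```

```text
cur yaw 65.32 tilt 0.00 pos [260.9 567.9 404.7] | rz total 79.82 | then tx -492.3 ty 384.6 tz 4.7 mm | now-axes tx -465.5 ty -416.6$[0]: bad value
$[0]: bad value
```

```bash
python3 -m handwheel '[{"gripper":0,"tx":0,"ty":0,"tz":0,"rx":0,"ry":0,"rz":10},{"gripper":0,"tx":0,"ty":0,"tz":0,"rx":0,"ry":0,"rz":10}]'
```

```text
t: 2.15
ee_pos: [261.0, 567.9, 404.7]
orientation: [-1.203, -2.902, 0.0]
ft_force: [-0.0, 0.4, 0.4]
width: 87.8
```

```bash
python3 -m handwheel '[{"gripper":0,"tx":0,"ty":0,"tz":0,"rx":0,"ry":0,"rz":10},{"gripper":0,"tx":0,"ty":0,"tz":0,"rx":0,"ry":0,"rz":10},{"gripper":0,"tx":0,"ty":0,"tz":0,"rx":0,"ry":0,"rz":10},{"gripper":0,"tx":0,"ty":0,"tz":0,"rx":0,"ry":0,"rz":10},{"gripper":0,"tx":0,"ty":0,"tz":0,"rx":0,"ry":0,"rz":10},{"gripper":0,"tx":0,"ty":0,"tz":0,"rx":0,"ry":0,"rz":10}]'; python3 -m handwheel '[{"gripper":0,"tx":-0.05,"ty":0.038,"tz":0,"rx":0,"ry":0,"rz":0},{"gripper":0,"tx":-0.05,"ty":0.038,"tz":0,"rx":0,"ry":0,"rz":0},{"gripper":0,"tx":-0.05,"ty":0.038,"tz":0,"rx":0,"ry":0,"rz":0},{"gripper":0,"tx":-0.05,"ty":0.038,"tz":0,"rx":0,"ry":0,"rz":0},{"gripper":0,"tx":-0.05,"ty":0.038,"tz":0,"rx":0,"ry":0,"rz":0},{"gripper":0,"tx":-0.05,"ty":0.038,"tz":0,"rx":0,"ry":0,"rz":0},{"gripper":0,"tx":-0.05,"ty":0.038,"tz":0,"rx":0,"ry":0,"rz":0},{"gripper":0,"tx":-0.05,"ty":0.038,"tz":0,"rx":0,"ry":0,"rz":0}]'
python3 - <<'E'
from h import *
plan([510,-5,400],-14.5)
E
```

```text
t: 2.9
ee_pos: [261.0, 567.9, 404.7]
orientation: [2.493, 1.912, -0.0]
ft_force: [-1.2, -0.0, 0.7]
width: 87.5
t: 3.9
ee_pos: [453.2, 104.2, 405.1]
orientation: [2.487, 1.919, 0.002]
ft_force: [1.0, 1.0, 0.1]
width: 87.5
cur yaw -14.68 tilt 0.07 pos [453.2 104.2 405.1] | rz total -0.18 | then tx -91.5 ty 82.3 tz 5.1 mm | now-axes tx -91.3 ty 82.6
```

```bash
python3 -m handwheel '[{"gripper":0,"tx":-0.045,"ty":0.04,"tz":0,"rx":0,"ry":0,"rz":0},{"gripper":0,"tx":-0.045,"ty":0.04,"tz":0,"rx":0,"ry":0,"rz":0},{"gripper":0,"tx":0,"ty":0,"tz":0,"rx":0,"ry":0,"rz":0},{"gripper":0,"tx":0,"ty":0,"tz":0,"rx":0,"ry":0,"rz":0}]'
python3 - <<'E'
from h import *
import pickle
plan([510,-5,400],-14.5)
d=shot('wrist','w1.png'); pickle.dump({k:d[k] for k in ['image','range_z','T','f','cx','cy']},open('w1.pkl','wb'))
for nm in ['peg_tip','peg_mid']:
    for r in recognise(d,nm)[:2]:
        u,v=r['xy'][0]*560,r['xy'][1]*420; print(nm,r['p'],u,v,px(d,u,v))
P=cloud(d)
m=(P[...,0]>440)&(P[...,0]<580)&(P[...,1]>-60)&(P[...,1]<50)&(P[...,2]>135)&(P[...,2]<175)
Q=P[m]; print(m.sum(), Q.min(0),Q.max(0)); print(cv2.minAreaRect(Q[:,:2].astype(np.float32)))
v,u=np.nonzero(m); print(u.min(),u.max(),v.min(),v.max())
for k in range(0,len(Q),max(1,len(Q)//12)): print(Q[k].round(1),u[k],v[k])
E
```

```text
t: 4.4
ee_pos: [506.9, -1.2, 404.5]
orientation: [-2.487, -1.918, 0.001]
ft_force: [0.8, -0.2, -0.4]
width: 88.2
cur yaw -14.74 tilt 0.05 pos [506.9  -1.2 404.5] | rz total -0.24 | then tx -2.9 ty 3.9 tz 4.5 mm | now-axes tx -2.9 ty 3.9
peg_tip 0.63 291.81600000000003 173.586 [519.10525912  -6.69078701  14.38036444]
peg_mid 0.59 295.904 175.09799999999998 [523.14686262  -9.56256108  14.34157688]
1111 [475.2142836  -11.66950673 135.06222425] [547.2428901    9.58078755 157.63175218]
((511.20849609375, -0.8078231811523438), (8.981435775756836, 73.21806335449219), 78.75770568847656)
235 334 194 216
[542.7  -2.5 135.2] 325 194
[540.1  -3.8 147.3] 324 201
[533.2  -3.3 148.4] 315 203
[490.6   7.4 151.8] 255 205
[489.8   7.2 153. ] 254 206
[485.7   8.  154.3] 248 207
[481.5   8.6 155.4] 242 208
[476.9   8.8 154.7] 236 209
[541.5 -10.  149.2] 328 209
[537.1 -10.2 147.6] 322 210
[482.9   5.5 156.6] 245 212
[501.9  -1.2 153.9] 273 213
[482.5   2.  155.3] 246 216
```

View pics/w1.png

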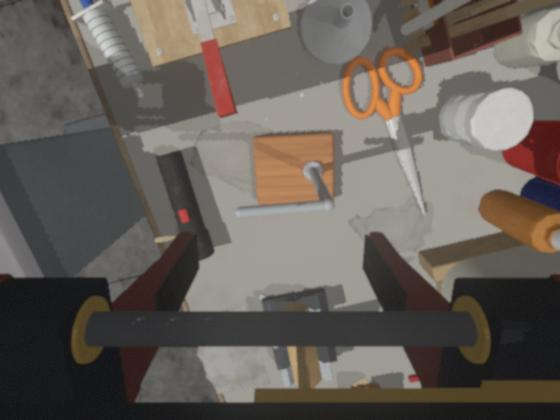

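The wrist view shows the peg from its tip at (237,212) to the post top at (330,206), above the foot at (293,168). Next I fit the peg line from all three clouds.

Run:
```python
from h import *
import pickle
np.set_printoptions(precision=1,suppress=True)
for n in ['w1','top','side']:
    P=cloud(pickle.load(open(n+'.pkl','rb')))
    m=(P[...,0]>440)&(P[...,0]<580)&(P[...,1]>-40)&(P[...,1]<40)&(P[...,2]>142)&(P[...,2]<165)
    Q=P[m]; vx,vy,x0,y0=cv2.fitLine(Q[:,:2].astype(np.float32),cv2.DIST_HUBER,0,.01,.01).ravel()
    if vx<0: vx,vy=-vx,-vy
    s=(Q[:,:2]-[x0,y0])@[vx,vy]
    print(n,len(Q),'yaw',np.degrees(np.arctan2(vy,vx)),'ends',[x0+vx*s.min(),y0+vy*s.min()],[x0+vx*s.max(),y0+vy*s.max()],'len',np.ptp(s))
    # foot from colour (orange brown) z 10..22
    im=pickle.load(open(n+'.pkl','rb'))['image'].astype(int)
    mf=(P[...,0]>440)&(P[...,0]<600)&(P[...,1]>-80)&(P[...,1]<70)&(abs(P[...,2]-16)<5)&(im[...,0]-im[...,2]>60)
    F=P[mf]; print(' foot',len(F),cv2.minAreaRect(F[:,:2].astype(np.float32)))
    mk=(P[...,0]>440)&(P[...,0]<510)&(P[...,1]>-260)&(P[...,1]<-180)&(P[...,2]>112)&(P[...,2]<128)
    K=P[mk]
    if len(K)>10: print(' tabtop',len(K),cv2.minAreaRect(K[:,:2].astype(np.float32)),K.mean(0))
```

```text
w1 1081 yaw -11.803721 ends [np.float64(475.54721849557336), np.float64(7.481781445353249)] [np.float64(547.2029621912906), np.float64(-7.492739993188969)] len 73.20370037569222
 foot 4455 ((522.4129638671875, -2.904674530029297), (77.14253234863281, 87.83631134033203), 78.24301147460938)
 tabtop 25 ((478.7555847167969, -200.5431671142578), (3.304199695587158, 10.401390075683594), 70.5887451171875) [ 478.9 -200.5  113.5]
top 135 yaw -11.902402 ends [np.float64(473.23373083788033), np.float64(4.633131808623356)] [np.float64(543.1938556241286), np.float64(-10.112842121035658)] len 71.49729034558871
 foot 873 ((535.3106689453125, 13.364028930664062), (119.5320053100586, 110.88859558105469), 77.6560287475586)
 tabtop 84 ((474.2514343261719, -219.04473876953125), (35.097774505615234, 10.141571998596191), 85.52766418457031) [ 474.2 -219.1  119.4]
side 102 yaw -11.36038 ends [np.float64(476.7711324540459), np.float64(3.898771720961415)] [np.float64(547.0232191827046), np.float64(-10.215987630431961)] len 71.6560000569924
 foot 561 ((532.79638671875, 9.242172241210938), (112.67911529541016, 100.32475280761719), 74.75382232666016)
 tabtop 73 ((477.9969482421875, -218.55955505371094), (36.67216873168945, 9.902390480041504), 85.67469024658203) [ 477.8 -221.1  119.4]
```

```bash
python3 -m handwheel '[{"gripper":0,"tx":-0.045,"ty":0.005,"tz":0,"rx":0,"ry":0,"rz":0},{"gripper":0,"tx":-0.045,"ty":0.005,"tz":0,"rx":0,"ry":0,"rz":0},{"gripper":0,"tx":-0.045,"ty":0.005,"tz":0,"rx":0,"ry":0,"rz":0},{"gripper":0,"tx":-0.045,"ty":0.005,"tz":0,"rx":0,"ry":0,"rz":0},{"gripper":0,"tx":-0.039,"ty":0.005,"tz":0,"rx":0,"ry":0,"rz":-5},{"gripper":0,"tx":0,"ty":0,"tz":0,"rx":0,"ry":0,"rz":-5.3},{"gripper":0,"tx":0,"ty":0,"tz":0,"rx":0,"ry":0,"rz":0},{"gripper":0,"tx":0,"ty":0,"tz":0,"rx":0,"ry":0,"rz":0}]'
python3 - <<'E'
from h import *
import pickle
np.set_printoptions(precision=1,suppress=True)
plan([476,-219,400],-4.4)
d=shot('wrist','w2.png'); pickle.dump({k:d[k] for k in ['image','range_z','T','f','cx','cy']},open('w2.pkl','wb'))
P=cloud(d)
mk=(P[...,0]>440)&(P[...,0]<510)&(P[...,1]>-260)&(P[...,1]<-180)&(P[...,2]>112)&(P[...,2]<128)
K=P[mk]; print(' tabtop',len(K),cv2.minAreaRect(K[:,:2].astype(np.float32)),np.median(K,0))
for nm in ['keeper_tab','keeper_hole','vblock']:
    for r in recognise(d,nm)[:2]:
        u,v=r['xy'][0]*560,r['xy'][1]*420; print(nm,r['p'],u,v,px(d,u,v))
E
```

```text
t: 5.55
ee_pos: [476.1, -218.3, 404.7]
orientation: [-2.305, -2.135, -0.0]
ft_force: [-0.4, 1.1, -0.3]
width: 88.0
cur yaw -4.39 tilt 0.01 pos [ 476.1 -218.3  404.7] | rz total 0.01 | then tx -0.7 ty -0.1 tz 4.7 mm | now-axes tx -0.7 ty -0.1
 tabtop 525 ((476.87384033203125, -218.3666534423828), (36.38231658935547, 9.261358261108398), 85.81822204589844) [ 477.  -217.6  119. ]
keeper_tab 0.72 280.784 172.998 [ 478.5 -200.6  105.8]
keeper_tab 0.51 300.608 168.882 [ 499.9 -218.2    9. ]
keeper_hole 0.68 283.30400000000003 171.192 [ 480.7 -201.    97.3]
vblock 0.59 265.71999999999997 168.504 [ 462.  -209.1   37.7]
```

View pics/w2.png

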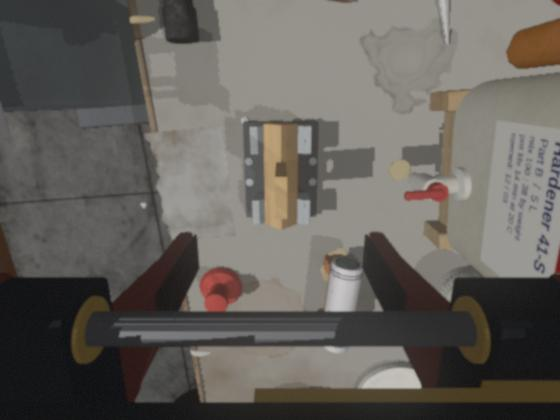

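The wrist view shows the keeper in the vee with its tab at (282,180); the tab top is measured at (477,-218.5,119) mm with yaw -4.2°, which fits 120 mm. I'm descending to grip it.

```bash
python3 -m handwheel '[{"gripper":0,"tx":0,"ty":0.0005,"tz":0.04,"rx":0,"ry":0,"rz":0},{"gripper":0,"tx":0,"ty":0,"tz":0.04,"rx":0,"ry":0,"rz":0},{"gripper":0,"tx":0,"ty":0,"tz":0.036,"rx":0,"ry":0,"rz":0},{"gripper":0,"tx":0,"ty":0,"tz":0.02,"rx":0,"ry":0,"rz":0},{"gripper":0,"tx":0,"ty":0,"tz":0,"rx":0,"ry":0,"rz":0},{"gripper":0,"tx":0,"ty":0,"tz":0,"rx":0,"ry":0,"rz":0}]'
python3 -m handwheel '[{"gripper":1,"tx":0,"ty":0,"tz":0,"rx":0,"ry":0,"rz":0},{"gripper":1,"tx":0,"ty":0,"tz":0,"rx":0,"ry":0,"rz":0},{"gripper":1,"tx":0,"ty":0,"tz":0,"rx":0,"ry":0,"rz":0},{"gripper":1,"tx":0,"ty":0,"tz":0,"rx":0,"ry":0,"rz":0},{"gripper":1,"tx":0,"ty":0,"tz":0,"rx":0,"ry":0,"rz":0},{"gripper":1,"tx":0,"ty":0,"tz":0,"rx":0,"ry":0,"rz":0}]'
```

```text
t: 6.5
ee_pos: [476.9, -219.5, 269.4]
orientation: [2.304, 2.134, 0.001]
ft_force: [-0.4, 0.4, -0.6]
width: 87.7
t: 7.25
ee_pos: [476.5, -219.4, 268.7]
orientation: [-2.305, -2.135, 0.0]
ft_force: [0.7, -0.5, -0.3]
width: 31.0
```

```bash
python3 -m handwheel '[{"gripper":1,"tx":0,"ty":0,"tz":0,"rx":0,"ry":0,"rz":0},{"gripper":1,"tx":0,"ty":0,"tz":0,"rx":0,"ry":0,"rz":0},{"gripper":1,"tx":0,"ty":0,"tz":0,"rx":0,"ry":0,"rz":0},{"gripper":1,"tx":0,"ty":0,"tz":0,"rx":0,"ry":0,"rz":0},{"gripper":1,"tx":0,"ty":0,"tz":0,"rx":0,"ry":0,"rz":0}]'
```

```text
t: 7.88
ee_pos: [476.3, -219.4, 268.7]
orientation: [-2.304, -2.135, 0.0]
ft_force: [-1.7, -0.5, 1.8]
width: 9.7
```

```bash
python3 -m handwheel '[{"gripper":1,"tx":0,"ty":0,"tz":-0.01,"rx":0,"ry":0,"rz":0},{"gripper":1,"tx":0,"ty":0,"tz":-0.026,"rx":0,"ry":0,"rz":0},{"gripper":1,"tx":0,"ty":0,"tz":-0.03,"rx":0,"ry":0,"rz":0},{"gripper":1,"tx":0,"ty":0,"tz":-0.0205,"rx":0,"ry":0,"rz":0},{"gripper":1,"tx":0.02,"ty":-0.02,"tz":0,"rx":0,"ry":0,"rz":0},{"gripper":1,"tx":0.03,"ty":-0.021,"tz":0,"rx":0,"ry":0,"rz":0},{"gripper":1,"tx":0.035,"ty":0,"tz":0,"rx":0,"ry":0,"rz":0},{"gripper":1,"tx":0.035,"ty":0,"tz":0,"rx":0,"ry":0,"rz":0}]'
python3 -m handwheel '[{"gripper":1,"tx":0.035,"ty":0,"tz":0,"rx":0,"ry":0,"rz":0},{"gripper":1,"tx":0.035,"ty":0,"tz":0,"rx":0,"ry":0,"rz":0},{"gripper":1,"tx":0.025,"ty":0,"tz":0,"rx":0,"ry":0,"rz":0},{"gripper":1,"tx":0.0125,"ty":0,"tz":0,"rx":0,"ry":0,"rz":3.7},{"gripper":1,"tx":0,"ty":0,"tz":0,"rx":0,"ry":0,"rz":3.7},{"gripper":1,"tx":0,"ty":0,"tz":0,"rx":0,"ry":0,"rz":0},{"gripper":1,"tx":0,"ty":0,"tz":0,"rx":0,"ry":0,"rz":0},{"gripper":1,"tx":0,"ty":0,"tz":0,"rx":0,"ry":0,"rz":0}]'
cat > fit.py <<'E'
from h import *
import pickle,sys
np.set_printoptions(precision=1,suppress=True)
plan([452.8,10.6,355.2],-11.8)
tag=sys.argv[1]
for n in ['wrist','top','side']:
    d=shot(n,f'{n}_{tag}.png'); pickle.dump({k:d[k] for k in ['image','range_z','T','f','cx','cy']},open(f'{n}_{tag}.pkl','wb'))
    x,y={'wrist':(180,120),'top':(190,110),'side':(220,90)}[n]; w,h={'wrist':(260,200),'top':(150,120),'side':(130,130)}[n]
    cv2.imwrite(f'pics/{n}_{tag}_c.png',cv2.resize(d['image'][y:y+h,x:x+w,::-1],None,fx=3,fy=3,interpolation=cv2.INTER_CUBIC))
E
python3 fit.py a
```

```text
t: 8.88
ee_pos: [444.6, -95.8, 355.9]
orientation: [2.305, 2.133, 0.002]
ft_force: [0.4, -0.1, -1.0]
width: 9.7
t: 9.88
ee_pos: [453.0, 10.3, 355.3]
orientation: [2.437, 1.982, 0.0]
ft_force: [-0.8, 0.1, -1.4]
width: 9.8
cur yaw -11.77 tilt 0.02 pos [453.   10.3 355.3] | rz total 0.03 | then tx 0.2 ty -0.3 tz 0.1 mm | now-axes tx 0.2 ty -0.3
```

View pics/wrist_a.png

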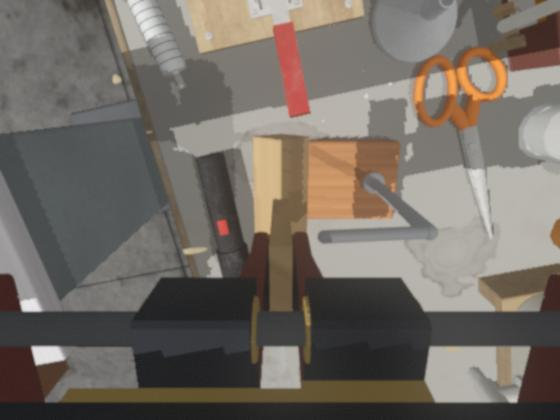

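View pics/side_a_c.png

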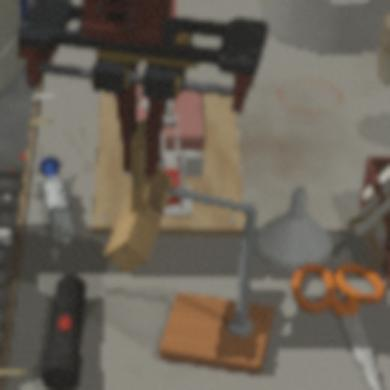

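View pics/top_a_c.png

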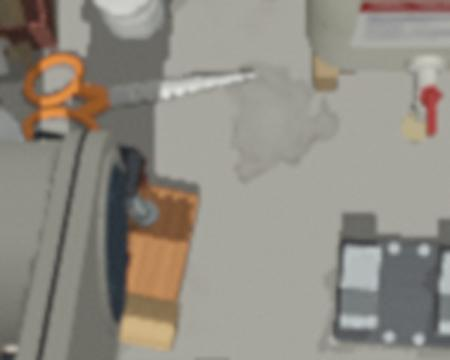

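Run:
```python
from h import *
import pickle
np.set_printoptions(precision=1,suppress=True)
T=Ttool()
for n in ['wrist_a','side_a','top_a','w1','w2']:
    d=pickle.load(open(n+'.pkl','rb')); P=cloud(d)
    m=(P[...,0]>470)&(P[...,0]<580)&(P[...,1]>-40)&(P[...,1]<40)&(P[...,2]>144)&(P[...,2]<165)
    Q=(np.c_[P[m],np.ones(m.sum())]@np.linalg.inv(T).T)[:,:3]
    if len(Q)>20:
        # exclude hand-ish points: slice by tool-y
        for a in range(10,100,10):
            q=Q[(Q[:,1]>a)&(Q[:,1]<=a+10)]
            if len(q)>2: print(n,a,len(q),'tool x med %.1f min %.1f max %.1f z min(top) %.1f'%(np.median(q[:,0]),q[:,0].min(),q[:,0].max(),np.percentile(q[:,2],5)), 'world z top %.1f'%(T[2,3]-np.percentile(q[:,2],5)))
```

```text
wrist_a 20 168 tool x med 1.9 min -3.1 max 5.1 z min(top) 198.1 world z top 157.1
wrist_a 30 234 tool x med 2.3 min -2.6 max 5.0 z min(top) 198.8 world z top 156.4
wrist_a 40 222 tool x med 2.2 min -3.0 max 5.0 z min(top) 199.9 world z top 155.2
wrist_a 50 219 tool x med 2.2 min -3.4 max 4.9 z min(top) 201.2 world z top 154.0
wrist_a 60 221 tool x med 2.2 min -3.2 max 5.3 z min(top) 202.6 world z top 152.5
wrist_a 70 213 tool x med 2.2 min -3.0 max 5.0 z min(top) 203.6 world z top 151.6
wrist_a 80 225 tool x med 2.1 min -3.8 max 5.3 z min(top) 204.9 world z top 150.3
wrist_a 90 102 tool x med 2.3 min -3.1 max 5.9 z min(top) 205.3 world z top 149.9
side_a 20 9 tool x med -0.7 min -4.4 max 1.5 z min(top) 195.7 world z top 159.5
side_a 30 13 tool x med -0.4 min -2.7 max 2.6 z min(top) 198.0 world z top 157.2
side_a 40 15 tool x med -1.2 min -6.2 max 2.1 z min(top) 198.0 world z top 157.1
side_a 50 14 tool x med -0.9 min -4.1 max 2.1 z min(top) 200.0 world z top 155.1
side_a 60 13 tool x med -1.3 min -4.5 max 2.5 z min(top) 201.2 world z top 154.0
side_a 70 13 tool x med -1.5 min -3.9 max 0.6 z min(top) 202.3 world z top 152.8
side_a 80 13 tool x med -2.9 min -5.0 max -0.1 z min(top) 202.4 world z top 152.8
side_a 90 9 tool x med -2.3 min -5.4 max 0.9 z min(top) 204.3 world z top 150.9
w1 20 96 tool x med 2.0 min -2.3 max 4.6 z min(top) 198.3 world z top 156.9
w1 30 154 tool x med 1.8 min -3.2 max 5.1 z min(top) 198.7 world z top 156.5
w1 40 151 tool x med 1.8 min -3.2 max 4.9 z min(top) 199.7 world z top 155.5
w1 50 151 tool x med 1.7 min -3.0 max 4.7 z min(top) 201.2 world z top 154.0
w1 60 143 tool x med 1.7 min -3.2 max 4.6 z min(top) 202.3 world z top 152.9
w1 70 146 tool x med 1.7 min -3.1 max 4.7 z min(top) 203.6 world z top 151.5
w1 80 146 tool x med 1.7 min -3.3 max 5.5 z min(top) 204.8 world z top 150.3
w1 90 86 tool x med 1.6 min -3.2 max 5.5 z min(top) 204.9 world z top 150.2
```

Relative to the tool, the peg is aligned with the hole to about 1 mm sideways and is parallel to it. I'm moving 52 mm along the peg.

```bash
python3 -m handwheel '[{"gripper":1,"tx":0,"ty":0.012,"tz":0,"rx":0,"ry":0,"rz":0},{"gripper":1,"tx":0,"ty":0.01,"tz":0,"rx":0,"ry":0,"rz":0},{"gripper":1,"tx":0,"ty":0.008,"tz":0,"rx":0,"ry":0,"rz":0},{"gripper":1,"tx":0,"ty":0.008,"tz":0,"rx":0,"ry":0,"rz":0},{"gripper":1,"tx":0,"ty":0,"tz":0,"rx":0,"ry":0,"rz":0},{"gripper":1,"tx":0,"ty":0,"tz":0,"rx":0,"ry":0,"rz":0}]'; python3 fit.py b
```

```text
t: 10.78
ee_pos: [490.0, 2.8, 355.0]
orientation: [-2.437, -1.981, 0.001]
ft_force: [0.2, -1.0, -0.7]
width: 9.9
cur yaw -11.78 tilt 0.04 pos [490.    2.8 355. ] | rz total 0.02 | then tx 0.0 ty -38.0 tz -0.2 mm | now-axes tx 0.1 ty -38.0
```

View pics/side_b_c.png

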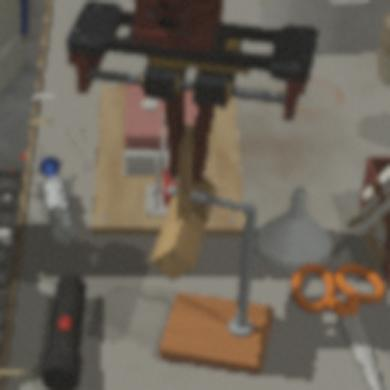

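View pics/wrist_b_c.png

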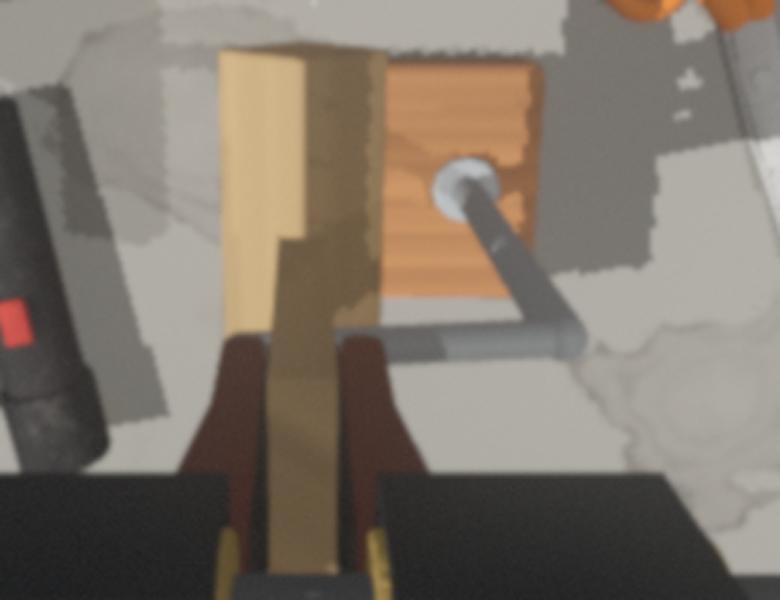

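The peg tip now shows on the robot side of the tab in the wrist crop at (265,340), so the peg is through the hole and no force is felt. I'm going on and then lowering.

```bash
python3 -m handwheel '[{"gripper":1,"tx":0,"ty":0.008,"tz":0,"rx":0,"ry":0,"rz":0},{"gripper":1,"tx":0,"ty":0.006,"tz":0,"rx":0,"ry":0,"rz":0},{"gripper":1,"tx":0,"ty":0,"tz":0,"rx":0,"ry":0,"rz":0},{"gripper":1,"tx":0,"ty":0,"tz":0.004,"rx":0,"ry":0,"rz":0},{"gripper":1,"tx":0,"ty":0,"tz":0.003,"rx":0,"ry":0,"rz":0},{"gripper":1,"tx":0,"ty":0,"tz":0,"rx":0,"ry":0,"rz":0}]'; python3 fit.py c
```

```text
t: 11.68
ee_pos: [503.6, -0.1, 347.8]
orientation: [-2.437, -1.981, 0.001]
ft_force: [1.0, 0.2, -0.5]
width: 9.8
cur yaw -11.78 tilt 0.05 pos [503.6  -0.1 347.8] | rz total 0.02 | then tx 0.0 ty -51.9 tz -7.4 mm | now-axes tx 0.1 ty -51.9
```

View pics/wrist_c_c.png

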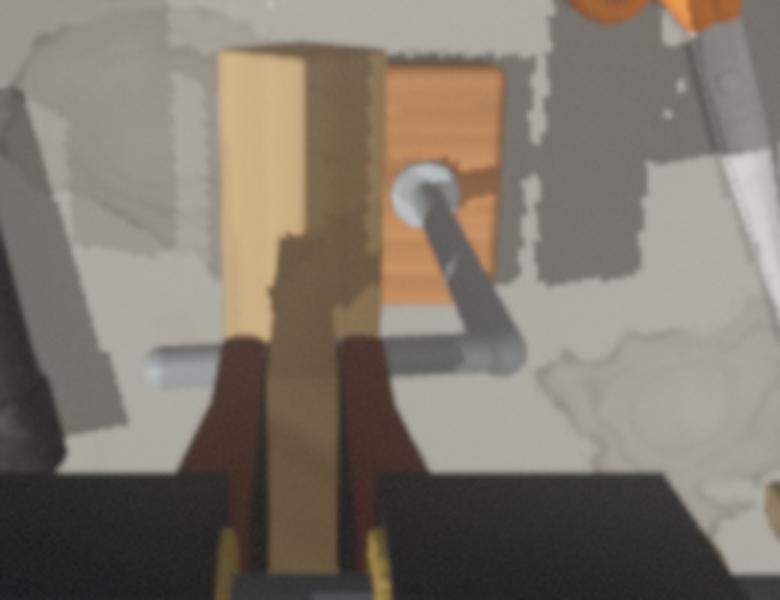

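View pics/side_c_c.png

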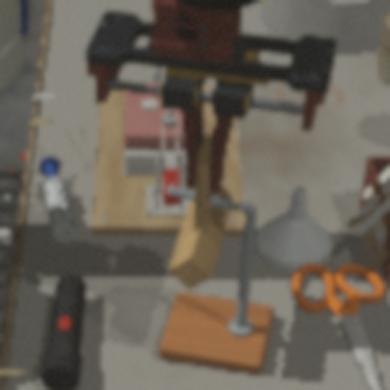

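```bash
python3 -m handwheel '[{"gripper":1,"tx":0,"ty":0,"tz":0.001,"rx":0,"ry":0,"rz":0},{"gripper":1,"tx":0,"ty":0,"tz":0.0005,"rx":0,"ry":0,"rz":0},{"gripper":1,"tx":0,"ty":0,"tz":0,"rx":0,"ry":0,"rz":0}]'; python3 -m handwheel '[{"gripper":0.7,"tx":0,"ty":0,"tz":0,"rx":0,"ry":0,"rz":0},{"gripper":0.7,"tx":0,"ty":0,"tz":0,"rx":0,"ry":0,"rz":0},{"gripper":0.7,"tx":0,"ty":0,"tz":0,"rx":0,"ry":0,"rz":0}]'; python3 fit.py d
```

```text
t: 12.2
ee_pos: [504.0, -0.1, 346.8]
orientation: [2.438, 1.982, 0.0]
ft_force: [0.8, 0.3, -0.1]
width: 9.6
t: 12.58
ee_pos: [503.9, -0.1, 346.7]
orientation: [2.438, 1.982, 0.0]
ft_force: [0.3, -0.2, 1.0]
width: 26.2
cur yaw -11.78 tilt 0.01 pos [503.9  -0.1 346.7] | rz total 0.02 | then tx 0.0 ty -52.2 tz -8.5 mm | now-axes tx 0.0 ty -52.2
```

View pics/wrist_d_c.png

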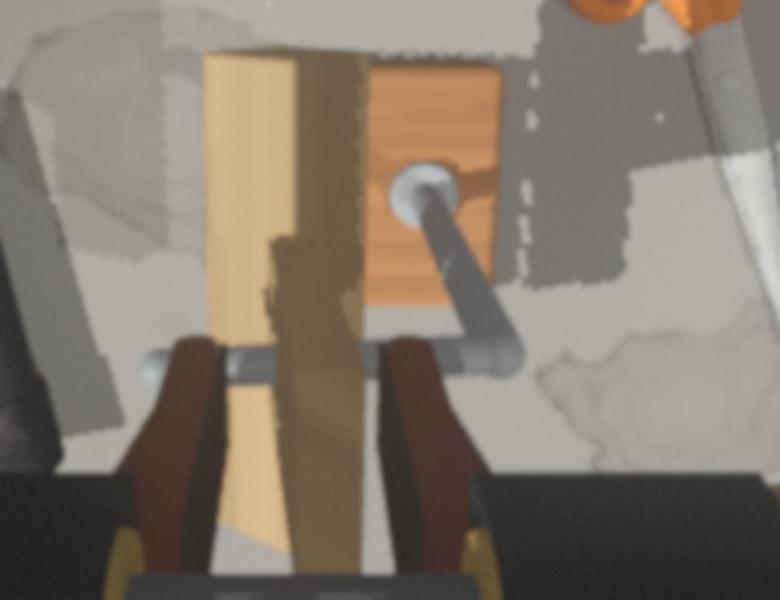

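View pics/side_d_c.png

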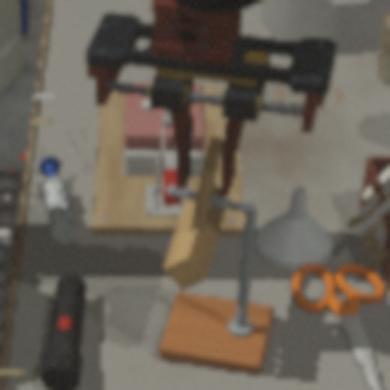

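It hangs on the peg, tilted by roughly the peg's own slope. I'm opening wider and rising straight up.

```bash
python3 -m handwheel '[{"gripper":0.2,"tx":0,"ty":0,"tz":0,"rx":0,"ry":0,"rz":0},{"gripper":0.2,"tx":0,"ty":0,"tz":0,"rx":0,"ry":0,"rz":0},{"gripper":0.2,"tx":0,"ty":0,"tz":0,"rx":0,"ry":0,"rz":0},{"gripper":0.2,"tx":0,"ty":0,"tz":-0.01,"rx":0,"ry":0,"rz":0},{"gripper":0.1,"tx":0,"ty":0,"tz":-0.03,"rx":0,"ry":0,"rz":0},{"gripper":0,"tx":0,"ty":0,"tz":-0.04,"rx":0,"ry":0,"rz":0},{"gripper":0,"tx":0,"ty":0,"tz":0,"rx":0,"ry":0,"rz":0}]'; python3 fit.py e
python3 - <<'E'
from h import *
plan([535,-380.6,390],-9.4)
E
```

```text
t: 13.6
ee_pos: [504.8, -0.1, 430.2]
orientation: [2.434, 1.979, 0.008]
ft_force: [0.5, -0.0, -1.2]
width: 87.5
cur yaw -11.78 tilt 0.39 pos [504.8  -0.1 430.2] | rz total 0.02 | then tx -0.1 ty -53.1 tz 75.0 mm | now-axes tx -0.2 ty -53.6
cur yaw -11.78 tilt 0.03 pos [ 5.035e+02 -1.000e-01  4.264e+02] | rz total -2.38 | then tx -370.3 ty 93.2 tz 36.4 mm | now-axes tx -366.1 ty 108.5
```

View pics/wrist_e_c.png

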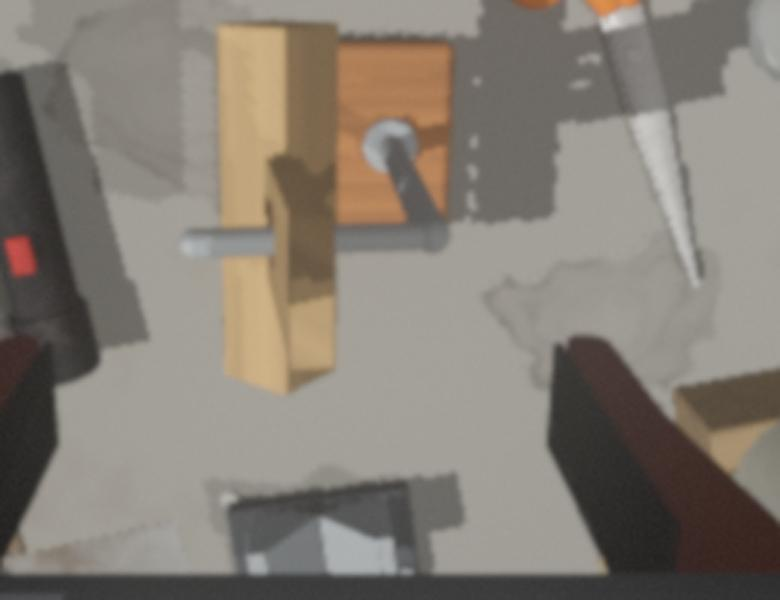

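View pics/side_e_c.png

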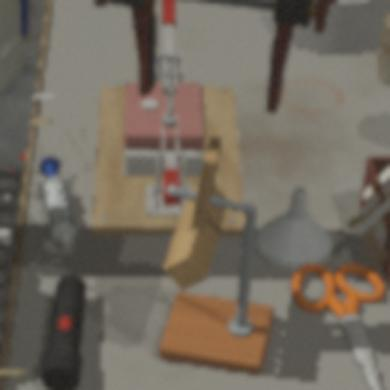

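```bash
python3 -m handwheel '[{"gripper":0,"tx":-0.05,"ty":-0.02,"tz":0,"rx":0,"ry":0,"rz":-7.4},{"gripper":0,"tx":-0.05,"ty":0,"tz":0,"rx":0,"ry":0,"rz":0},{"gripper":0,"tx":-0.05,"ty":0,"tz":0,"rx":0,"ry":0,"rz":0},{"gripper":0,"tx":-0.05,"ty":0,"tz":0,"rx":0,"ry":0,"rz":0},{"gripper":0,"tx":-0.016,"ty":0,"tz":0.01,"rx":0,"ry":0,"rz":0},{"gripper":0,"tx":0,"ty":0,"tz":0.016,"rx":0,"ry":0,"rz":0},{"gripper":0,"tx":0,"ty":0,"tz":0,"rx":0,"ry":0,"rz":0},{"gripper":0,"tx":0,"ty":0,"tz":0,"rx":0,"ry":0,"rz":0}]'
python3 - <<'E'
from h import *
import pickle
plan([470,-222,400],-4.4)
d=shot('wrist','w3.png'); pickle.dump({k:d[k] for k in ['image','range_z','T','f','cx','cy']},open('w3.pkl','wb'))
d=shot('top','t3.png'); pickle.dump({k:d[k] for k in ['image','range_z','T','f','cx','cy']},open('t3.pkl','wb'))
d=shot('side','s3.png'); pickle.dump({k:d[k] for k in ['image','range_z','T','f','cx','cy']},open('s3.pkl','wb'))
P=np.vstack([cloud(pickle.load(open(n+'.pkl','rb'))).reshape(-1,3) for n in ['side','top','w2','w3']]); P=P[~np.isnan(P).any(1)]
P=P[(P[:,2]>92)&(P[:,2]<400)]
for name,c,yaw in [('barrel',(535,-380.6),-9.4),('vb',(475,-221),-4.4)]:
    a=np.radians(yaw); ty=np.array([np.cos(a),np.sin(a)]); tx=np.array([-np.sin(a),np.cos(a)])
    q=P[:,:2]-c; X=q@tx; Y=q@ty
    m=(abs(X)<80)&(Y>0)&(Y<180)&((P[:,0]>560))
    print(name,m.sum())
    for x0 in range(-80,80,10):
        mm=m&(X>=x0)&(X<x0+10)
        if mm.sum()>2: print('toolx',x0,'min tooly',np.sort(Y[mm])[2].round(1),'n',mm.sum(),'z',P[mm][np.argsort(Y[mm])[2]].round())
E
```

```text
t: 14.75
ee_pos: [461.6, -209.2, 400.3]
orientation: [-2.302, -2.136, 0.0]
ft_force: [0.6, -0.3, -0.1]
width: 87.9
cur yaw -4.29 tilt 0.06 pos [ 461.6 -209.2  400.3] | rz total 0.11 | then tx -12.1 ty 9.3 tz 0.3 mm | now-axes tx -12.1 ty 9.3
barrel 1152
toolx 0 min tooly 179.9 n 3 z [ 714. -402.  208.]
toolx 10 min tooly 176.5 n 408 z [ 712. -390.  112.]
toolx 20 min tooly 175.1 n 731 z [ 712. -385.  295.]
toolx 30 min tooly 179.6 n 6 z [ 717. -380.  145.]
toolx 70 min tooly 128.5 n 4 z [ 675. -323.  223.]
vb 31354
toolx -70 min tooly 176.1 n 165 z [ 646. -295.  236.]
toolx -60 min tooly 173.4 n 815 z [ 644. -289.  184.]
toolx -50 min tooly 172.7 n 1249 z [ 644. -277.  184.]
toolx -40 min tooly 171.7 n 1754 z [ 644. -266.  165.]
toolx -30 min tooly 171.1 n 2235 z [ 643. -262.  221.]
toolx -20 min tooly 170.1 n 2411 z [ 644. -247.  198.]
toolx -10 min tooly 109.2 n 2828 z [ 584. -231.  107.]
toolx 0 min tooly 110.1 n 3385 z [ 585. -226.  104.]
toolx 10 min tooly 138.6 n 2444 z [ 614. -221.   97.]
toolx 20 min tooly 167.2 n 2420 z [ 644. -208.  187.]
toolx 30 min tooly 166.3 n 2391 z [ 643. -200.  223.]
toolx 40 min tooly 165.7 n 2392 z [ 644. -190.  162.]
toolx 50 min tooly 164.7 n 2366 z [ 644. -178.  128.]
toolx 60 min tooly 164.6 n 2342 z [ 644. -172.  174.]
toolx 70 min tooly 166.5 n 2157 z [ 646. -163.  192.]
```

View pics/w3.png

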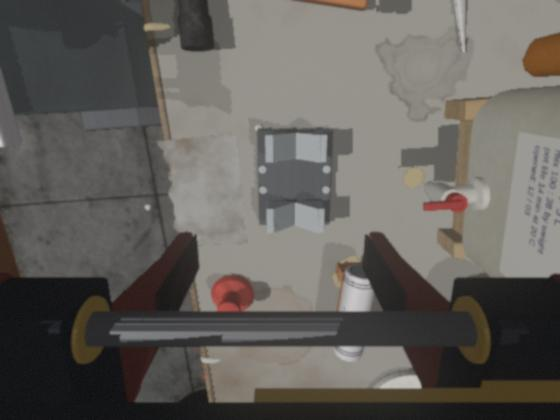

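```bash
cat > vb.py <<'E'
from h import *
import pickle
from scipy.optimize import least_squares, minimize
np.set_printoptions(precision=2,suppress=True)
def model(u,v):
    z=np.zeros_like(u); p=(abs(u)<42)&(abs(v)<56); z[p]=10
    y=(abs(u)<31)&(abs(v)<56)&(abs(v)>25)   # assume yokes 28 long, gap 50 => 25..53
    y=(abs(u)<31)&(abs(v)<53)&(abs(v)>25)
    z[y]=np.minimum(18+abs(u[y]),42); return z
for n in ['w3','t3','s3']:
    P=cloud(pickle.load(open(n+'.pkl','rb'))).reshape(-1,3); P=P[~np.isnan(P).any(1)]
    P=P[(abs(P[:,0]-474)<70)&(abs(P[:,1]+221)<80)&(P[:,2]<60)&(P[:,2]>-5)]
    def cost(p):
        a=np.radians(p[2]); q=P[:,:2]-p[:2]; u=q@[np.cos(a),np.sin(a)]; v=q@[-np.sin(a),np.cos(a)]
        r=abs(P[:,2]-p[3]-model(u,v)); return np.minimum(r,8).mean()
    best=None
    for x0 in (470,475,480):
      for y0 in (-225,-219,-213):
        s=minimize(cost,[x0,y0,-4.3,0],method='Nelder-Mead',options=dict(initial_simplex=np.array([[x0,y0,-4.3,0],[x0+5,y0,-4.3,0],[x0,y0+5,-4.3,0],[x0,y0,-7,0],[x0,y0,-4.3,2]]),maxiter=600))
        if best is None or s.fun<best.fun: best=s
    print(n,len(P),best.x,best.fun)
E
python3 vb.py
```

```text
w3 16088 [ 476.9  -219.19   -4.03   -1.32] 1.048593977560602
t3 503 [ 472.62 -221.02   -6.63   -0.81] 1.527881403031474
s3 3451 [ 477.9  -217.81   -4.     -0.16] 2.056726886180555
```

```bash
python3 -m handwheel '[{"gripper":0,"tx":-0.045,"ty":0.022,"tz":0,"rx":0,"ry":0,"rz":0},{"gripper":0,"tx":-0.045,"ty":0.022,"tz":0,"rx":0,"ry":0,"rz":0},{"gripper":0,"tx":-0.045,"ty":0.022,"tz":0,"rx":0,"ry":0,"rz":0},{"gripper":0,"tx":-0.030,"ty":0.02,"tz":0,"rx":0,"ry":0,"rz":0},{"gripper":0,"tx":0,"ty":0,"tz":0,"rx":0,"ry":0,"rz":5.1},{"gripper":0,"tx":0,"ty":0,"tz":0,"rx":0,"ry":0,"rz":0},{"gripper":0,"tx":0,"ty":0,"tz":0,"rx":0,"ry":0,"rz":0}]'
python3 - <<'E'
from h import *
import pickle
from scipy.optimize import minimize
np.set_printoptions(precision=2,suppress=True)
plan([535,-380.6,390],-9.4)
d=shot('wrist','w4.png'); pickle.dump({k:d[k] for k in ['image','range_z','T','f','cx','cy']},open('w4.pkl','wb'))
for n in ['w4','top','side']:
    P=cloud(pickle.load(open(n+'.pkl','rb'))).reshape(-1,3); P=P[~np.isnan(P).any(1)]
    P=P[(abs(P[:,0]-535)<60)&(abs(P[:,1]+381)<80)&(P[:,2]<65)&(P[:,2]>36)]
    def cost(p):
        a=np.radians(p[2]); q=P[:,:2]-p[:2]; u=q@[np.cos(a),np.sin(a)]; v=q@[-np.sin(a),np.cos(a)]
        r=np.hypot(u,P[:,2]-p[3])-18; return np.minimum(abs(r),6).mean()
    s=minimize(cost,[535,-381,-9.4,38],method='Nelder-Mead'); p=s.x
    a=np.radians(p[2]); v=(P[:,:2]-p[:2])@[-np.sin(a),np.cos(a)]; lo,hi=np.percentile(v,[.5,99.5]); mid=p[:2]+np.array([-np.sin(a),np.cos(a)])*(lo+hi)/2
    print(n,len(P),s.fun,'yaw,z',p[2:],'len',hi-lo,'mid',mid)
E
```

```text
t: 15.78
ee_pos: [534.6, -381.0, 400.9]
orientation: [2.395, 2.033, 0.0]
ft_force: [0.8, 0.6, 0.2]
width: 87.8
cur yaw -9.36 tilt 0.00 pos [ 534.6 -381.   400.9] | rz total 0.04 | then tx 0.5 ty 0.4 tz 10.9 mm | now-axes tx 0.5 ty 0.4
w4 3643 0.5256410319611307 yaw,z [-9.36 36.25] len 109.4422464519987 mid [ 536.63 -379.41]
top 725 1.1425444666609181 yaw,z [-9.39 36.75] len 109.64825868029914 mid [ 533.93 -380.29]
side 994 1.0800072678888741 yaw,z [-9.46 37.1 ] len 109.41697159716372 mid [ 537.11 -381.32]
```

View pics/w4.png

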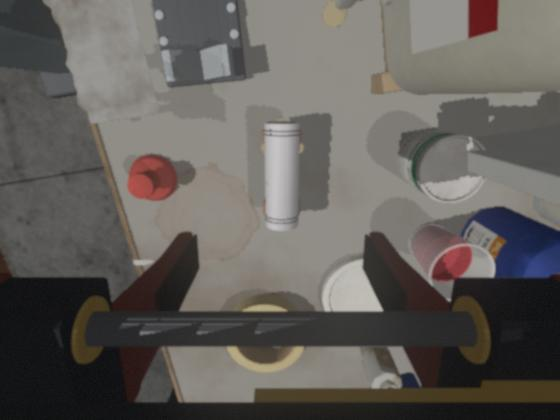

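The wrist view shows the barrel from (283,122) to (283,230), central between the open fingers and with free space to the knob (150,178). All cameras put its middle near (536,-380). I'm descending.

```bash
python3 -m handwheel '[{"gripper":0,"tx":0.001,"ty":0.0015,"tz":0.04,"rx":0,"ry":0,"rz":0},{"gripper":0,"tx":0,"ty":0,"tz":0.045,"rx":0,"ry":0,"rz":0},{"gripper":0,"tx":0,"ty":0,"tz":0.045,"rx":0,"ry":0,"rz":0},{"gripper":0,"tx":0,"ty":0,"tz":0.04,"rx":0,"ry":0,"rz":0},{"gripper":0.2,"tx":0,"ty":0,"tz":0.02,"rx":0,"ry":0,"rz":0},{"gripper":0.4,"tx":0,"ty":0,"tz":0.01,"rx":0,"ry":0,"rz":0},{"gripper":0.4,"tx":0,"ty":0,"tz":0,"rx":0,"ry":0,"rz":0},{"gripper":0.4,"tx":0,"ty":0,"tz":0,"rx":0,"ry":0,"rz":0}]'
```

```text
t: 16.82
ee_pos: [536.8, -381.2, 202.2]
orientation: [2.396, 2.029, 0.001]
ft_force: [0.3, -0.1, 0.8]
width: 53.6
```

```bash
python3 -m handwheel '[{"gripper":1,"tx":0,"ty":0,"tz":0,"rx":0,"ry":0,"rz":0},{"gripper":1,"tx":0,"ty":0,"tz":0,"rx":0,"ry":0,"rz":0},{"gripper":1,"tx":0,"ty":0,"tz":0,"rx":0,"ry":0,"rz":0},{"gripper":1,"tx":0,"ty":0,"tz":0,"rx":0,"ry":0,"rz":0},{"gripper":1,"tx":0,"ty":0,"tz":0,"rx":0,"ry":0,"rz":0}]'
```

```text
t: 17.45
ee_pos: [535.9, -380.9, 201.5]
orientation: [-2.397, -2.03, 0.001]
ft_force: [-3.4, 1.2, 5.6]
width: 35.5
```

```bash
python3 -m handwheel '[{"gripper":1,"tx":0,"ty":0,"tz":-0.01,"rx":0,"ry":0,"rz":0},{"gripper":1,"tx":0,"ty":0,"tz":-0.03,"rx":0,"ry":0,"rz":0},{"gripper":1,"tx":0,"ty":0,"tz":-0.035,"rx":0,"ry":0,"rz":0},{"gripper":1,"tx":0,"ty":0,"tz":-0.025,"rx":0,"ry":0,"rz":-5.3},{"gripper":1,"tx":0,"ty":0,"tz":0,"rx":0,"ry":0,"rz":0},{"gripper":1,"tx":0,"ty":0,"tz":0,"rx":0,"ry":0,"rz":0}]'
python3 - <<'E'
from h import *
plan([476.2,-220.5,301],-4.1); print(ctrl.get_obs()['ft_force'])
E
```

```text
t: 18.2
ee_pos: [535.8, -380.5, 299.9]
orientation: [-2.302, -2.136, 0.0]
ft_force: [-0.3, 0.1, -1.6]
width: 35.0
cur yaw -4.28 tilt 0.07 pos [ 535.8 -380.5  299.9] | rz total -0.18 | then tx 155.3 ty -70.9 tz -1.1 mm | now-axes tx 155.1 ty -71.4
[-0.34568104  0.0795603  -1.55853887]
```

```bash
python3 -m handwheel '[{"gripper":1,"tx":0.01,"ty":-0.021,"tz":0,"rx":0,"ry":0,"rz":-0.2},{"gripper":1,"tx":0.025,"ty":-0.02,"tz":0,"rx":0,"ry":0,"rz":0},{"gripper":1,"tx":0.03,"ty":-0.02,"tz":0,"rx":0,"ry":0,"rz":0},{"gripper":1,"tx":0.035,"ty":-0.01,"tz":0,"rx":0,"ry":0,"rz":0},{"gripper":1,"tx":0.035,"ty":0,"tz":0,"rx":0,"ry":0,"rz":0},{"gripper":1,"tx":0.02,"ty":0,"tz":0,"rx":0,"ry":0,"rz":0},{"gripper":1,"tx":0,"ty":0,"tz":0,"rx":0,"ry":0,"rz":0},{"gripper":1,"tx":0,"ty":0,"tz":0,"rx":0,"ry":0,"rz":0}]'
cat > p2.py <<'E'
from h import *
import pickle,sys
np.set_printoptions(precision=2,suppress=True)
plan([476.2,-220.5,236],-4.1)
t=sys.argv[1]
for n,b in [('wrist',(180,120,260,200)),('side',(210,190,130,130)),('top',(260,150,150,120))]:
    d=shot(n,f'{n}_{t}.png'); x,y,w,h=b
    cv2.imwrite(f'pics/{n}_{t}_c.png',cv2.resize(d['image'][y:y+h,x:x+w,::-1],None,fx=3,fy=3,interpolation=cv2.INTER_CUBIC))
    pickle.dump({k:d[k] for k in ['image','range_z','T','f','cx','cy']},open(f'{n}_{t}.pkl','wb'))
E
python3 p2.py f
python3 - <<'E'
from h import *
import pickle
np.set_printoptions(precision=2,suppress=True)
T=Ttool(); P=cloud(pickle.load(open('wrist_f.pkl','rb'))).reshape(-1,3); P=P[~np.isnan(P).any(1)]
Q=(np.c_[P,np.ones(len(P))]@np.linalg.inv(T).T)[:,:3]
m=(abs(Q[:,1])<22)&(abs(Q[:,2]-163)<20)&(Q[:,0]>15)&(Q[:,0]<70)
q=Q[m]; print(len(q),np.percentile(q[:,0],[.5,99.5]))
for a in range(20,56,7):
    k=q[(q[:,0]>a)&(q[:,0]<a+7)]
    if len(k): print(a,'y range',np.percentile(k[:,1],[2,98]),'top z',np.percentile(k[:,2],5))
E
```

```text
t: 19.2
ee_pos: [476.5, -221.8, 300.5]
orientation: [2.297, 2.143, -0.0]
ft_force: [0.0, 0.4, -2.0]
width: 35.4
cur yaw -3.99 tilt 0.02 pos [ 476.5 -221.8  300.5] | rz total 0.11 | then tx 1.3 ty -0.4 tz 64.5 mm | now-axes tx 1.3 ty -0.4
8406 [15.26 56.96]
20 y range [-15.58  17.41] top z 146.99840563338594
27 y range [-15.73  17.24] top z 146.84476665740692
34 y range [-15.57  17.36] top z 146.90596502076878
41 y range [-15.64  17.25] top z 146.8301037580391
48 y range [-15.9   17.39] top z 146.78665394647922
55 y range [-14.78  16.53] top z 148.0659247762668
```

View pics/wrist_f.png

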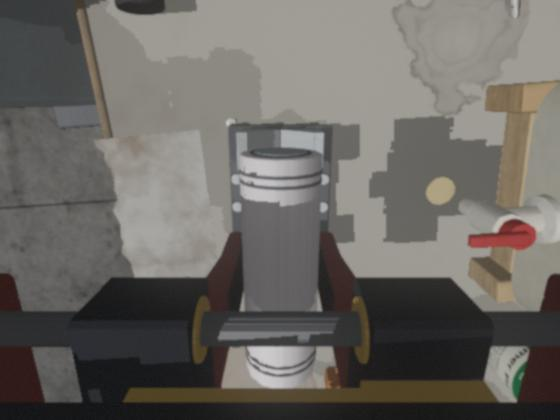

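View pics/side_f_c.png

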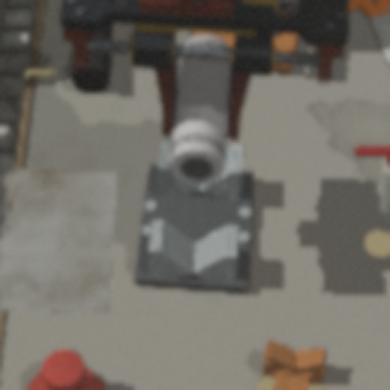

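The barrel is level over the vee, and its far end shows above the yoke at (280,155) in the wrist view. Now I lower it to 5 mm short of contact.

```bash
python3 -m handwheel '[{"gripper":1,"tx":0.0005,"ty":-0.0004,"tz":0.03,"rx":0,"ry":0,"rz":0},{"gripper":1,"tx":0,"ty":0,"tz":0.03,"rx":0,"ry":0,"rz":0},{"gripper":1,"tx":0,"ty":0,"tz":0.02,"rx":0,"ry":0,"rz":0},{"gripper":1,"tx":0,"ty":0,"tz":0.008,"rx":0,"ry":0,"rz":0},{"gripper":1,"tx":0,"ty":0,"tz":0,"rx":0,"ry":0,"rz":0},{"gripper":1,"tx":0,"ty":0,"tz":0,"rx":0,"ry":0,"rz":0}]'; python3 p2.py g
```

```text
t: 20.1
ee_pos: [476.2, -221.0, 213.4]
orientation: [2.297, 2.142, 0.001]
ft_force: [0.5, 0.2, -1.6]
width: 35.6
cur yaw -3.99 tilt 0.08 pos [ 476.2 -221.   213.4] | rz total 0.11 | then tx 0.5 ty -0.0 tz -22.6 mm | now-axes tx 0.5 ty 0.0
```

View pics/wrist_g_c.png

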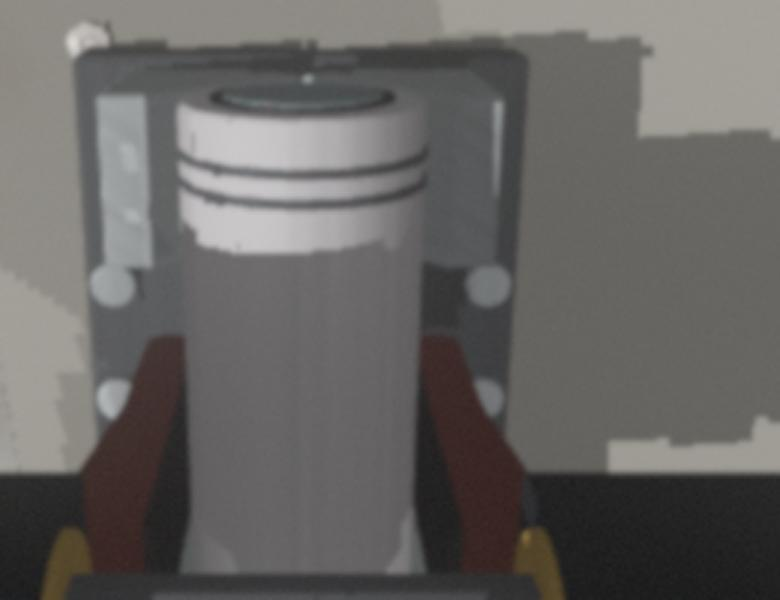

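View pics/side_g_c.png

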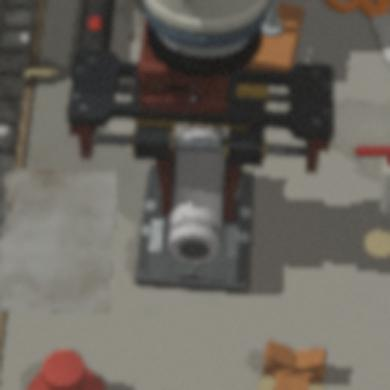

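```bash
python3 -m handwheel '[{"gripper":1,"tx":0,"ty":0,"tz":0.003,"rx":0,"ry":0,"rz":0},{"gripper":1,"tx":0,"ty":0,"tz":0,"rx":0,"ry":0,"rz":0},{"gripper":1,"tx":0,"ty":0,"tz":0.001,"rx":0,"ry":0,"rz":0},{"gripper":1,"tx":0,"ty":0,"tz":0,"rx":0,"ry":0,"rz":0}]'; for i in 1; do python3 -m handwheel '[{"gripper":1,"tx":0,"ty":0,"tz":0.001,"rx":0,"ry":0,"rz":0},{"gripper":1,"tx":0,"ty":0,"tz":0,"rx":0,"ry":0,"rz":0},{"gripper":1,"tx":0,"ty":0,"tz":0,"rx":0,"ry":0,"rz":0}]'; done
```

```text
t: 20.75
ee_pos: [475.8, -220.6, 208.6]
orientation: [-2.297, -2.143, 0.0]
ft_force: [0.3, -0.6, -1.4]
width: 35.5
t: 21.12
ee_pos: [475.8, -220.7, 207.7]
orientation: [-2.297, -2.143, 0.0]
ft_force: [-0.4, 0.3, -1.7]
width: 35.2
```

```bash
python3 -m handwheel '[{"gripper":1,"tx":0,"ty":0,"tz":0.0007,"rx":0,"ry":0,"rz":0},{"gripper":1,"tx":0,"ty":0,"tz":0,"rx":0,"ry":0,"rz":0},{"gripper":1,"tx":0,"ty":0,"tz":0,"rx":0,"ry":0,"rz":0}]'; python3 -m handwheel '[{"gripper":1,"tx":0,"ty":0,"tz":0.0006,"rx":0,"ry":0,"rz":0},{"gripper":1,"tx":0,"ty":0,"tz":0,"rx":0,"ry":0,"rz":0},{"gripper":1,"tx":0,"ty":0,"tz":0,"rx":0,"ry":0,"rz":0}]'
```

```text
t: 21.5
ee_pos: [476.0, -220.7, 207.1]
orientation: [2.297, 2.143, 0.0]
ft_force: [2.0, 0.0, -0.5]
width: 35.5
t: 21.88
ee_pos: [476.0, -220.7, 207.0]
orientation: [2.297, 2.142, 0.0]
ft_force: [-0.2, 0.7, 6.6]
width: 35.6
```

```bash
python3 -m handwheel '[{"gripper":1,"tx":0,"ty":0,"tz":0.0005,"rx":0,"ry":0,"rz":0},{"gripper":1,"tx":0,"ty":0,"tz":0,"rx":0,"ry":0,"rz":0},{"gripper":1,"tx":0,"ty":0,"tz":0,"rx":0,"ry":0,"rz":0},{"gripper":1,"tx":0,"ty":0,"tz":0,"rx":0,"ry":0,"rz":0}]'; python3 -c "
from h import *
for i in range(6):
    d=viewer.get_image('side'); o=ctrl.get_obs(); print(np.round(o['ft_force'],1),np.round(o['moment'],2),np.round(o['ee_pos'],2))"
```

```text
t: 22.38
ee_pos: [476.0, -220.7, 207.0]
orientation: [2.297, 2.142, 0.0]
ft_force: [-1.6, 1.5, 11.7]
width: 35.5
[-3.   2.9 12.3] [ 0.24  0.49 -0.1 ] [ 475.97 -220.7   206.95]
[-2.1  1.3 12.1] [ 0.21  0.43 -0.03] [ 475.98 -220.71  206.96]
[-2.3  1.6 12.6] [ 0.15  0.45 -0.02] [ 475.98 -220.7   206.96]
[-2.3  0.6 11.8] [ 0.25  0.49 -0.04] [ 475.98 -220.7   206.94]
[-2.1  1.6 12.1] [ 0.21  0.39 -0.04] [ 475.97 -220.72  206.97]
[-2.3  1.4 12.6] [ 0.25  0.44 -0.07] [ 475.98 -220.7   206.97]
```

```bash
python3 -m handwheel '[{"gripper":1,"tx":0,"ty":-0.0002,"tz":0.0001,"rx":0,"ry":0,"rz":0},{"gripper":1,"tx":0,"ty":0,"tz":0,"rx":0,"ry":0,"rz":0},{"gripper":1,"tx":0,"ty":0,"tz":0,"rx":0,"ry":0,"rz":0},{"gripper":1,"tx":0,"ty":0,"tz":0,"rx":0,"ry":0,"rz":0}]'; python3 -c "
from h import *
for i in range(5):
    d=viewer.get_image('side'); o=ctrl.get_obs(); print(np.round(o['ft_force'],1),np.round(o['moment'],2),np.round(o['ee_pos'],2))"
python3 p2.py z
python3 - <<'E'
import cv2
a=cv2.imread('pics/side_z.png'); cv2.imwrite('pics/side_zc.png',cv2.resize(a[100:330,200:360],None,fx=2.6,fy=2.6,interpolation=cv2.INTER_CUBIC))
E
```

```text
t: 23.18
ee_pos: [475.9, -220.7, 206.9]
orientation: [2.297, 2.142, 0.001]
ft_force: [-2.3, 1.5, 12.9]
width: 35.6
[-1.1  2.2 12.3] [ 0.38  0.4  -0.04] [ 475.92 -220.69  206.96]
[-2.   1.4 13.6] [ 0.31  0.38 -0.08] [ 475.9  -220.69  206.93]
[-2.4  2.4 12.7] [ 0.29  0.39 -0.08] [ 475.92 -220.68  206.96]
[-2.5  1.8 13.4] [ 0.28  0.42 -0.01] [ 475.9  -220.68  206.95]
[-1.4  2.6 13.2] [ 0.3   0.37 -0.1 ] [ 475.9  -220.72  206.96]
cur yaw -3.99 tilt 0.07 pos [ 475.9 -220.7  207. ] | rz total 0.11 | then tx 0.2 ty 0.3 tz -29.0 mm | now-axes tx 0.2 ty 0.3
```

View pics/side_zc.png

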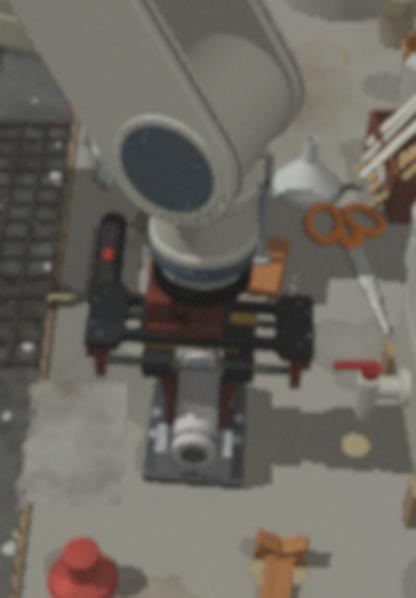

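View pics/wrist_z.png

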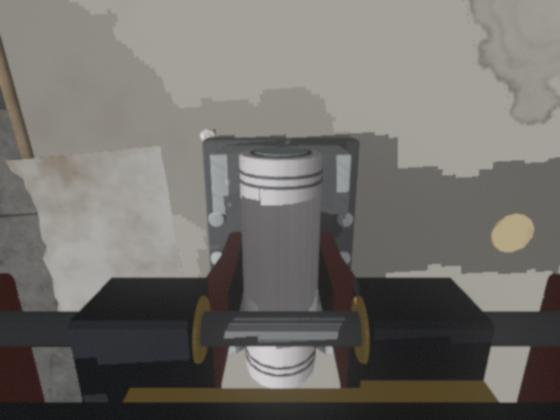

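Run:
```python
from h import *
import pickle
from scipy.optimize import minimize
d=pickle.load(open('wrist_z.pkl','rb')); T=Ttool(); P=cloud(d).reshape(-1,3); P=P[~np.isnan(P).any(1)]
Q=(np.c_[P,np.ones(len(P))]@np.linalg.inv(T).T)[:,:3]
m=(abs(Q[:,1])<22)&(Q[:,2]<160)&(Q[:,2]>140)&(Q[:,0]>20)&(Q[:,0]<70); q=Q[m]
print('barrel far end tool x',np.percentile(q[:,0],99.5))
m=(abs(Q[:,1])<60)&(abs(Q[:,2]-197)<5)&(Q[:,0]>20)&(Q[:,0]<80); q=Q[m]
print('base plate far end',np.percentile(q[:,0],99.5),'y',np.percentile(q[:,1],[.5,99.5]))
for a in (22,30,38,46):
  q=Q[(abs(Q[:,1])<22)&(abs(Q[:,2]-152)<9)&(abs(Q[:,0]-a)<4)]
  print(a,'barrel top z world',T[2,3]-np.percentile(q[:,2],5))
```

```text
barrel far end tool x 56.67815262882589
base plate far end 57.89490327825229 y [-40.99991305  42.56964587]
22 barrel top z world 60.24767105143724
30 barrel top z world 60.34576541184998
38 barrel top z world 60.21419088359255
46 barrel top z world 60.50663319225359
```

Seated: the barrel is level and within about 1 mm of the block's middle both lengthways and across. One last look at the keeper from the top camera, as the arm hides it in the side view.

```bash
python3 -c "
import cv2;a=cv2.imread('pics/top_z.png');cv2.imwrite('pics/top_zc.png',cv2.resize(a[110:280,150:420],None,fx=2.8,fy=2.8,interpolation=cv2.INTER_CUBIC))"
```

```text
(no output)
```

View pics/top_zc.png

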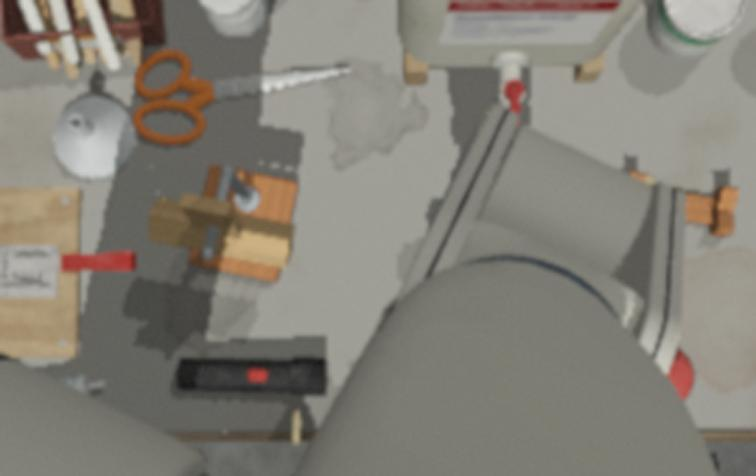

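The keeper hangs on the peg at (220,230), and the torch is untouched. Handing in.

```bash
python3 -c "
from h import *
o=ctrl.get_obs(); print(o['t'],o['ft_force'],o['width']); print(ctrl.close_job())"
```

```text
23.575 [-1.67387522  2.30282314 12.32877182] 35.486918451780774
the job is handed in; nothing more can be done
None
```

I hung the keeper on the peg by its hole and let it go. I then took the barrel from its rest, seated it in the V-block and handed in at t = 23.6 s, still holding it pressed down. No verdict came back.

**Keeper:** the last top view shows it hanging free on the peg. The wrist view taken just after I let go shows a small lean, about the peg's own slope.

**Barrel:** the last wrist measurement puts it within about 1 mm of the V-block's middle, both across and lengthways, and it lies level. Its top read 60.3 mm against an expected 61.5 mm; the wrist camera also read the V-block itself 1.3 mm low.

**Press:** the sensor shows about 12–13 N downward, or roughly 14 N once the barrel's weight is allowed for. There is a steady sideways force of about 2 N towards the robot. From that I estimate about 8 N on the near slanted side and 11 N on the far one. A 0.2 mm correction did not clearly reduce the sideways force. The two sides cannot be measured directly.

**Disagreements and gaps:**
- The cameras differed by up to about 4 mm in absolute position, so I aligned with differences within the wrist camera's own pictures.
- In the final pictures the torch and the knob appear where they were. I did not check the syringe at the end; the gripper never came near it.

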